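# Stow the sinker mould and shut the tin drawer

## Robot

A 6-joint arm with a two-finger parallel gripper is mounted at the origin on the work surface. World frame = base frame: x ahead of the robot, y to its left, z up, the work surface at z = 0. Lengths are in m, angles in rad, forces in N, time in s.
With the tool pointing down it reaches from about 0.375 to 0.9 m from the base axis. Payload 3.1 kg.
Tool frame: the origin (TCP) lies at the very end of the fingers, on their centre line; the grasp point (between the pads) lies 19 mm behind it; z points along the fingers, y is the line along which they close (so a half turn about z gives the same grasp; the last joint's range is limited). The gripper opens to 85 mm and grips with 20 to 120 N. Pads are 22 mm wide; open, the fingers measure 114 mm over their backs; the gripper's body (76 mm by 85 mm) begins 54 mm behind the grasp point. The pads swing forward as they close: fully open they stand 13 mm farther back than shut.
Start: joints at [1.063, 0.527, 1.433, -0, 1.181, -0.178], TCP at [0.202, 0.592, 0.195] pointing down, gripper open.
Joint ranges: [-3.08, 3.08], [-0.75, 2.2], [0.22, 2.44], [-1.43, 4.57], [0, 2.65], [-2.85, 2.85]. Speed limits (rad/s): [2.79, 2.79, 3.14, 3.14, 3.14, 3.14].

## Interface

Orientations are given as a unit quaternion [x, y, z, w].
In Python, from station import manip, vision gives the robot as it stands.
- The arm moves only by the tool drive_tool, never from a script. Its argument "deltas" is a list that holds one entry, the list of rows, each a list of 4 numbers: the shift along the tool's x, y, z in mm, then the turn about the tool's z in rad. A call has 1 to 5 rows; each row is the pose to reach, as a shift and turn from the pose commanded when the call began, along the tool's axes at that moment; what a row does not reach only later rows make up. A row lasts 1/12 s, in which the tool goes at most 41.7 mm and 7.16 degrees, less where a joint would pass 70% of its speed; a pose out of reach is approached as far as the arm can. A call with a gripper value outside its range is refused whole. "jaw" is the finger opening in mm, from 0 to 85.4, set as the call begins (left out, the last holds). The fingers move at their own pace and stop on an object; "force" is the grip in N (left out, the last holds). Time passes only in rows, so rows that repeat a pose let the fingers close. It gives the time, the measured TCP pose, the force, the opening and the grip force at its end, in the units of the state.
- manip.sense(): the state, without advancing time (a new reading comes with each control period).
- vision.snapshot(name): name is "scene" or "top"; returns the picture (480x640x3 uint8, red, green, blue); there is no depth.
- vision.camera_model(name): a dict with "camera_matrix" (3x3 intrinsics, pixels), "D" ([k1, k2, p1, p2, k3] as OpenCV has them; the pictures are not rectified), "rvec" (rotation vector, rad) and "tvec" (3), from world to camera coordinates, as OpenCV has them. Camera axes: x right, y down, z forward; pixel columns grow to the right and rows downward; lengths in m; the calibration is good to about 2 mm. A picture is of the moment at which its call begins. camera_model takes no time and is no camera call.
- manip.sign_off(): hands the job in; it is judged then, once.
The state is a dict: "t": time; "q": joint angles; "qd": joint speeds; "tau": joint torques, N m; "tcp_pos": TCP position; "tool_rot": TCP orientation; "force": force on the tool from outside, world axes, zero at the start; "ft_torque": the same for the moment, N m; "finger_gap": opening from 0.0 (shut) to 1.0 (fully open); "gripper_force": force on a finger pad.
Only numpy, scipy, OpenCV 4.12 (cv2) and the standard library are available. Lean on these libraries where they do the work, as an engineer would, in place of code of your own. Each camera call takes 0.05 s, during which the arm holds its last target. There are 200 camera calls.

## Task

Take the sinker mould out of its slot in the pine rack and lay it down flat on the open bench with its hollows facing up, letting go of it there. Then pick it up again, lay it flat inside the open tin drawer, hollows still up, let go, and push the drawer fully home until its spring catch seats. Leave everything else where it is.

Things in the scene. Friction and masses are not known exactly. Their poses are not given: they have to be found in the camera images.
- mould: galvanized steel sinker mould, a block 90 x 24 x 50 mm (its x, y, z) with four open troughs in one broad face; the troughs run along its z and their open side faces its +y. At the start it stands on a long edge (z up) in one of the two slots of the rack; lying with hollows up, its +y points up. Origin: the centre of the 90 x 24 mm edge that it stands on at the start. About 0.45 kg
- mould_mid (a point): middle of the mould block, same axes as the mould; 12 mm above the surface when it lies flat
- rack: pine rack fixed on the bench, 110 x 150 mm (x, y), base 12 mm thick, with two slots 30 mm wide that run along x, centred at y = +38 and -38 mm, between cleats whose tops are 34 mm above the bench. Origin under its centre
- cab: low tin drawer unit fixed on the bench, 170 deep (x) x 190 wide (y) x 63 mm high, front face at its x = -85 mm; the gap above the drawer floor is 46 mm high, so only a mould lying flat goes in. Origin under its centre
- drawer (a joint): how far the drawer is pulled out towards the unit's -x, m: 0 is fully home, 0.14 fully out. It stops about 12 mm short of home against a spring catch, which takes a firm push of up to about 10 N to pass; beyond it the drawer is drawn home to its stop
- drawer_in (a point): point on the drawer's inner floor, 10 mm above the bench, on its centre line, 58 mm behind the back of the front panel (54 mm behind the inner face); moves with the drawer. Axes: x into the unit, y left, z up. The tray inside is 147 mm long (x) x 150 mm wide, its walls 4 mm thick and 26 mm high above its floor; front panel 186 mm wide, top edge 53 mm above the bench
- drawer_knob (a point): centre of the outer face of the drawer's round brass knob, 22 mm across, 30 mm above the bench, standing 20 mm out from the front panel; moves with the drawer, same axes
- stone: plain grey sharpening stone, 90 x 24 x 50 mm, stands on edge in the other rack slot; origin under its centre
- spool: wooden reel spool standing on its flange, 60 mm across, 44 mm high; origin under its centre
- float: cork float standing upright, 38 mm across, 60 mm high; origin under its centre
- lure_a: small flat brass spinner lure, about 45 mm long, 5 mm thick; origin under its middle
- lure_b: larger flat brass spinner lure, about 55 mm long, 5 mm thick; origin under its middle
- weight: cone-shaped sinker standing on its base, 44 mm across, 46 mm high; origin under its centre
- driver: screwdriver lying on the bench, along its x axis
Mind the look-alikes: they are no part of the job. Leave any purple or yellow look-alike of the mould alone.

How it is judged:
On the way, in this order (a step that is already met when the one before it is completed fails the run):
1. the mould lies flat on the bench, hollows up, and is let go (height (world z) of mould_mid below 0.017 m and angle between mould's own y axis and vertical below 0.12 rad and contact force between mould and the fingers below 0.3 N), for 0.2 s.
2. the mould lies flat in the open drawer, hollows up, and is let go (x of mould_mid in the frame of drawer_in between -0.04 and 0.075 m and y of mould_mid in the frame of drawer_in between -0.055 and 0.055 m and z of mould_mid in the frame of drawer_in between 0.006 and 0.017 m and angle between mould's own y axis and vertical below 0.12 rad and value of joint drawer above 0.05 m and contact force between mould and the fingers below 0.3 N), for 0.2 s.
At the end, for the whole second after the job is handed in: The drawer is fully home (within 3 mm of its stop) and the mould lies at rest flat on the drawer's floor (within 7 degrees), hollows up, inside the tray (x of mould_mid in the frame of drawer_in between -0.04 and 0.075 m and y of mould_mid in the frame of drawer_in between -0.055 and 0.055 m and z of mould_mid in the frame of drawer_in between 0.006 and 0.017 m and angle between mould's own y axis and vertical below 0.12 rad and value of joint drawer below 0.003 m and linear speed of mould below 0.02 m/s); the robot touches nothing.
It fails at once if another thing is moved more than 40 mm or knocked over (distance of any of stone, spool, float, lure_a, lure_b, weight, driver from where it was at the start of the episode above 0.04 m or angle between any of stone, spool, float, weight's own z axis and vertical above 0.5 rad).
It also fails if it takes over 72 s, if anything falls off the work surface, if the arm or the gripper's body presses on something with over 40 N, if the wrist force passes 120 N, or if a joint passes its speed limit or range.

## Working session

There is one attempt and no reset: what is moved stays moved. The work goes in short steps, Python scripts to look and compute and a tool call to move; the robot and the scene stay as the last step left them, time stands still between calls to the robot, and variables do not carry over. Pictures are saved under pics/ and viewed, at most 10 in all, crops included, and the job is handed in when it is done.

Besides the shell and the picture viewer there is one more tool, called after "Emit:" as a command line: name --argument value ..., lists and objects as JSON in quotes. drive_tool: Moves the arm, as the interface text tells. Its arguments: {"type":"object","properties":{"deltas":{"type":"array"},"jaw":{"type":"number"},"force":{"type":"number"}},"required":["deltas"]}

```bash
mkdir -p pics; cat > h.py <<'E'
import numpy as np, cv2
from station import manip, vision
def cam(n):
    c=vision.camera_model(n); return [np.array(c[k],float) for k in("camera_matrix","D","rvec","tvec")]
def ray(n,uv):
    K,D,r,t=cam(n); R=cv2.Rodrigues(r)[0]
    p=cv2.undistortPoints(np.array(uv,float).reshape(-1,1,2),K,D).reshape(-1,2)
    d=np.c_[p,np.ones(len(p))]@R; return -R.T@t.ravel(),d
def onplane(n,uv,z):
    o,d=ray(n,uv); return o+d*((z-o[2])/d[:,2])[:,None]
def proj(n,P):
    K,D,r,t=cam(n); return cv2.projectPoints(np.array(P,float).reshape(-1,1,3),r,t,K,D)[0].reshape(-1,2)
def snap(n,f):
    im=cv2.cvtColor(vision.snapshot(n),cv2.COLOR_RGB2BGR); cv2.imwrite('pics/'+f,im); return im
E
python3 - <<'E'
from h import *
snap('scene','s0.png');snap('top','t0.png')
for n in('scene','top'):
    print(n,ray(n,[[320,240]]))
s=manip.sense();print(s)
E
```

```text
scene (array([1.27504377, 0.75364675, 1.01957077]), array([[-0.51716609, -0.52556008, -0.67557933]]))
top (array([ 0.41201054, -0.0121395 ,  1.12153024]), array([[ 0.09246992,  0.02560936, -0.99542394]]))
{'t': 0.1, 'q': array([ 1.06348927e+00,  5.28427480e-01,  1.43375672e+00,  1.53797717e-05,
        1.18138338e+00, -1.78500447e-01]), 'qd': array([-0.00016705, -0.00098344, -0.00394691, -0.00063345,  0.00026606,
       -0.00110982]), 'tau': array([-5.24402531e-04, -4.43304884e+01, -1.78585070e+01, -2.50762887e-04,
        3.88108136e-03, -1.26951156e-05]), 'tcp_pos': array([0.20144283, 0.59090601, 0.19370374]), 'tool_rot': array([ 1.63666519e-01,  9.86515228e-01, -9.27581270e-04, -3.38704194e-04]), 'force': array([-0.99977434, -0.41876465,  0.55140401]), 'ft_torque': array([ 0.03349408, -0.02103462, -0.06568853]), 'gripper_force': 0.0, 'finger_gap': 0.998188061947369}
```

View pics/t0.png

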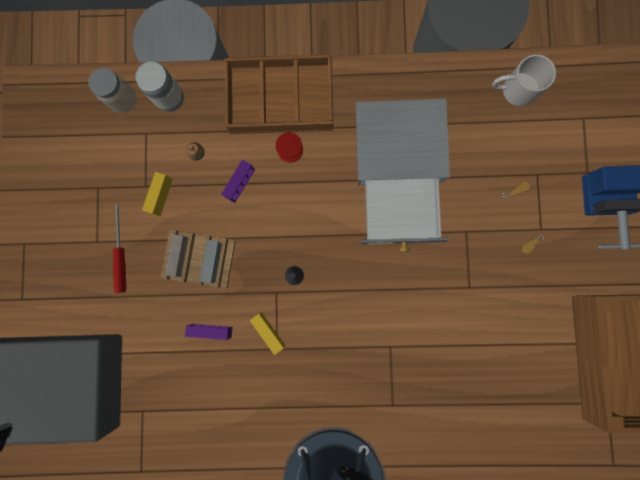

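View pics/s0.png

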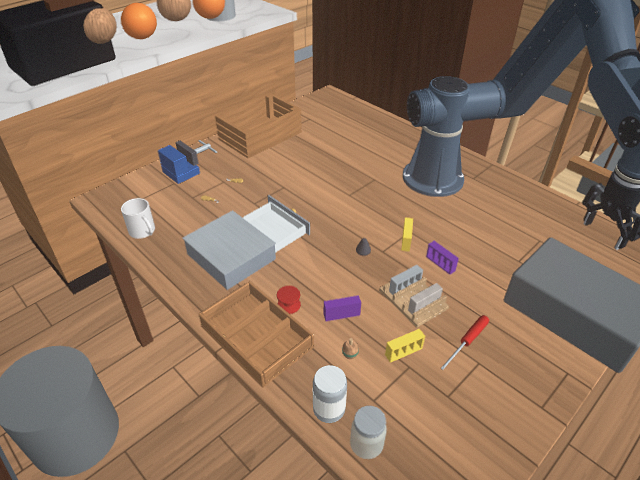

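The top view shows the rack near (198,260) with two grey blocks, at (177,255) and (211,262). In the scene view they are at (426,298) and (406,279). The drawer is open towards the robot, with its knob at (404,247). The purple and yellow blocks are look-alikes. The two candidates are the grey blocks, so I'll enlarge them to see which one has troughs.

```bash
python3 - <<'E'
from h import *
a=cv2.imread('pics/s0.png')[250:340,370:460];b=cv2.imread('pics/t0.png')[220:300,150:245]
a=cv2.resize(a,(400,400),interpolation=cv2.INTER_CUBIC);b=cv2.resize(b,(400,337),interpolation=cv2.INTER_CUBIC)
b=cv2.copyMakeBorder(b,0,63,0,0,cv2.BORDER_CONSTANT)
cv2.imwrite('pics/c0.png',np.hstack([a,b]))
im=cv2.imread('pics/t0.png');hsv=cv2.cvtColor(im,cv2.COLOR_BGR2HSV)
# grey blocks in rack
m=((hsv[...,1]<60)&(hsv[...,2]>60)).astype(np.uint8)
m2=np.zeros_like(m);m2[220:300,150:245]=m[220:300,150:245]
for c in cv2.findContours(m2,0,2)[0]:
    if cv2.contourArea(c)>60:
        r=cv2.minAreaRect(c);bx=cv2.boxPoints(r);print(r,onplane('top',bx,.062).round(4).tolist())
# cab
m3=np.zeros_like(m);m3[90:260,340:460]=m[90:260,340:460]
for c in cv2.findContours(m3,0,2)[0]:
    if cv2.contourArea(c)>200:
        p=cv2.approxPolyDP(c,4,True)[:,0];print(p.tolist(),onplane('top',p,.063).round(3).tolist())
print('knob',onplane('top',[[404,247]],.03))
# others
for n,uv in dict(weight=(294,275),purple2=(208,331),yell2=(267,334),purp1=(238,181),yel1=(156,194),spool=(289,147),flt=(195,151),drv=(119,265)).items():print(n,onplane('top',[uv],.03).round(3))
E
```

```text
((208.6615753173828, 261.20770263671875), (13.767855644226074, 42.916019439697266), 7.125016689300537) [[0.4286, 0.2746, 0.062], [0.5194, 0.2632, 0.062], [0.5149, 0.2338, 0.062], [0.4242, 0.2455, 0.062]]
((173.81336975097656, 254.82545471191406), (11.43268871307373, 42.121761322021484), 10.17551040649414) [[0.4457, 0.3487, 0.062], [0.5343, 0.3333, 0.062], [0.5292, 0.3091, 0.062], [0.4408, 0.3247, 0.062]]
[[445, 99], [356, 102], [358, 182], [366, 189], [367, 239], [361, 243], [449, 239], [440, 236], [438, 183], [449, 177]] [[0.81, -0.264, 0.063], [0.811, -0.071, 0.063], [0.634, -0.07, 0.063], [0.618, -0.087, 0.063], [0.51, -0.085, 0.063], [0.501, -0.072, 0.063], [0.505, -0.258, 0.063], [0.512, -0.24, 0.063], [0.626, -0.241, 0.063], [0.638, -0.265, 0.063]]
knob [[ 0.49292666 -0.1674744   0.03      ]]
weight [[0.438 0.075 0.03 ]]
purple2 [[0.322 0.264 0.03 ]]
yell2 [[0.312 0.136 0.03 ]]
purp1 [[0.651 0.196 0.03 ]]
yel1 [[0.627 0.38  0.03 ]]
spool [[0.725 0.08  0.03 ]]
flt [[0.722 0.292 0.03 ]]
drv [[0.471 0.46  0.03 ]]
```

View pics/c0.png

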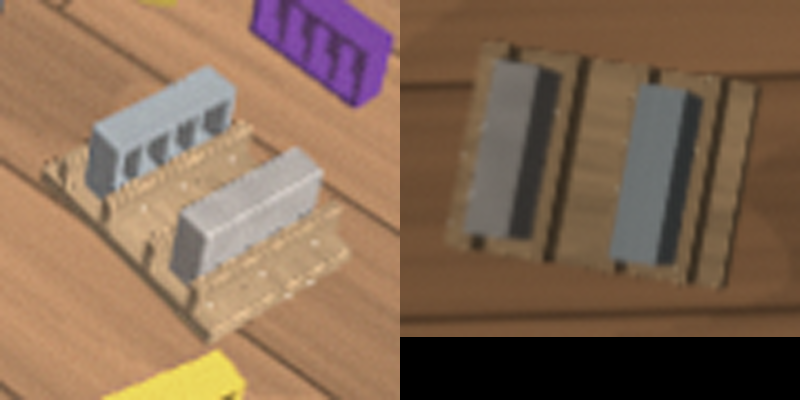

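The left crop is the scene view and the right one the top view. The block at scene (406,279), top (209,261), has four troughs facing the stone (world +y), so it is the mould. The one at scene (426,298), top (174,255), is plain, so it is the stone. Next I'll refine the mould's top-face pose.

```bash
python3 - <<'E'
from h import *
im=cv2.imread('pics/t0.png');hsv=cv2.cvtColor(im,cv2.COLOR_BGR2HSV)
print(im[262,196:226].tolist())
for th in(90,110):
  m=np.zeros(im.shape[:2],np.uint8);m[225:295,195:230]=((im[...,0]>im[...,2].astype(int)+8)&(hsv[...,2]>th))[225:295,195:230]
  c=max(cv2.findContours(m,0,2)[0],key=cv2.contourArea);p=c[:,0].astype(float);r=cv2.minAreaRect(c);P=onplane('top',cv2.boxPoints(r),.062)
  print(th,r,P.mean(0).round(4),P.round(4)[:,:2].tolist())
E
```

```text
[[77, 107, 132], [77, 107, 132], [77, 107, 132], [77, 106, 132], [76, 106, 132], [76, 104, 129], [80, 101, 120], [108, 111, 109], [112, 112, 107], [112, 112, 108], [113, 113, 108], [114, 113, 108], [114, 114, 109], [114, 114, 108], [115, 115, 109], [114, 114, 109], [115, 115, 110], [111, 111, 106], [71, 70, 67], [51, 51, 49], [50, 49, 47], [50, 50, 50], [56, 64, 71], [67, 92, 113], [69, 96, 119], [67, 93, 116], [38, 54, 68], [34, 48, 60], [52, 72, 90], [73, 101, 124]]Traceback (most recent call last):
  File "<stdin>", line 6, in <module>
ValueError: max() iterable argument is empty
```

```bash
python3 - <<'E'
from h import *
im=cv2.imread('pics/t0.png').astype(int)
m=np.zeros(im.shape[:2],np.uint8);q=(np.ptp(im,axis=2)<20)&(im.max(2)>90)
for n,(a,b) in dict(mould=(195,230),stone=(155,194)).items():
  m[:]=0;m[225:295,a:b]=q[225:295,a:b]
  c=max(cv2.findContours(m,0,2)[0],key=cv2.contourArea);r=cv2.minAreaRect(c);P=onplane('top',cv2.boxPoints(r),.062)
  print(n,r,P.mean(0).round(4),P.round(4)[:,:2].tolist())
# tool move helper
s=manip.sense();x,y,z,w=s['tool_rot'];a=2*np.arctan2(y,x)
tx=np.array([np.cos(a),np.sin(a)]);ty=np.array([np.sin(a),-np.cos(a)]);print(tx,ty,np.degrees(np.arctan2(ty[1],ty[0])))
E
cat >> h.py <<'E'
def plan(p,yaw_y=None):
    "shift (tool mm) and turn for TCP target p, tool-y heading yaw_y deg"
    from scipy.spatial.transform import Rotation as Ro
    s=manip.sense();R=Ro.from_quat(s['tool_rot']).as_matrix()
    d=R.T@(np.array(p)-s['tcp_pos'])*1000
    h=np.degrees(np.arctan2(R[1,1],R[0,1]));print('t',round(s['t'],2),'tcp',s['tcp_pos'].round(4),'heading',h.round(2),'q6',s['q'][5].round(2),'F',s['force'].round(1),'gap',round(s['finger_gap']*85.4,1))
    print('shift',d.round(1),'turn',None if yaw_y is None else round(-np.radians(yaw_y-h),3))
E
```

```text
mould ((208.2342529296875, 260.98828125), (10.93417739868164, 42.29522705078125), 10.124671936035156) [0.4723 0.2552 0.062 ] [[0.4303, 0.2747], [0.5189, 0.2587], [0.5141, 0.2356], [0.4256, 0.2517]]
stone ((173.73941040039062, 255.00730895996094), (9.759984016418457, 41.77128219604492), 10.491477012634277) [0.4871 0.3291 0.062 ] [[0.4455, 0.3473], [0.5331, 0.3315], [0.5287, 0.3108], [0.4411, 0.3268]]
[-0.94642649  0.32291934] [0.32291934 0.94642649] 71.1604335225011
```

```bash
python3 -c "
from h import *
plan([.4725,.2550,.1],80)"
```

```text
t 0.1 tcp [0.2014 0.5909 0.1937] heading 71.16 q6 -0.18 F [-1.  -0.4  0.6] gap 85.2
shift [-365.  -230.2   94. ] turn -0.154
```

Emit:
drive_tool --deltas '[[[-34,-21,0,-0.03],[-68,-42,0,-0.06],[-102,-64,0,-0.09],[-136,-86,0,-0.12],[-168,-106,0,-0.154]]]' --jaw 50

```text
t: 0.52
tcp_pos: [0.327, 0.4349, 0.1942]
tool_rot: [0.086, 0.996, -0.001, -0.0]
force: [-0.2, 0.4, -1.2]
finger_gap: 0.583
gripper_force: 0.0
```

```bash
python3 -c "
from h import *
plan([.4725,.2550,.1],80)"
```

```text
t 0.52 tcp [0.327  0.4349 0.1942] heading 80.1 q6 -0.68 F [-0.2  0.4 -1.2] gap 49.8
shift [-174.3 -152.1   94.3] turn 0.002
```

Emit:
drive_tool --deltas '[[[-30,-26,0,0],[-60,-52,0,0],[-90,-78,0,0],[-120,-104,10,0],[-150,-131,20,0]]]'

```text
t: 0.93
tcp_pos: [0.4528, 0.2805, 0.1748]
tool_rot: [0.087, 0.996, 0.0, 0.001]
force: [-0.6, 0.6, 0.5]
finger_gap: 0.583
gripper_force: 0.0
```

Emit:
drive_tool --deltas '[[[-20,-15,0,0],[-20,-15,15,0],[-20,-15,30,0],[-20,-15,30,0],[-20,-15,30,0]]]'

```text
t: 1.35
tcp_pos: [0.4677, 0.2632, 0.1438]
tool_rot: [0.087, 0.996, -0.001, -0.001]
force: [0.0, -0.3, 0.2]
finger_gap: 0.584
gripper_force: 0.0
```

```bash
python3 -c "
from h import *
plan([.4725,.2550,.038],80)"
```

```text
t 1.35 tcp [0.4677 0.2632 0.1438] heading 79.97 q6 -1.09 F [ 0.  -0.3  0.2] gap 49.9
shift [ -6.5  -7.1 105.8] turn -0.001
```

Emit:
drive_tool --deltas '[[[-6.5,-7,20,0],[-6.5,-7,45,0],[-6.5,-7,65,0],[-6.5,-7,80,0],[-6.5,-7,80,0]]]'

```text
t: 1.77
tcp_pos: [0.4719, 0.2555, 0.0628]
tool_rot: [0.087, 0.996, -0.001, -0.002]
force: [0.3, -0.2, 0.1]
finger_gap: 0.588
gripper_force: 0.0
```

Emit:
drive_tool --deltas '[[[0,0,9,0],[0,0,18,0],[0,0,25.5,0],[0,0,25.5,0],[0,0,25.5,0]]]'

```text
t: 2.18
tcp_pos: [0.4736, 0.2556, 0.039]
tool_rot: [0.087, 0.996, -0.0, -0.0]
force: [0.4, 0.5, -0.6]
finger_gap: 0.586
gripper_force: 0.0
```

```bash
python3 -c "
from h import *
plan([.4725,.2550,.038],80)
a=snap('scene','s1.png')[210:350,340:500];b=snap('top','t1.png')[210:310,150:270]
cv2.imwrite('pics/c1.png',np.hstack([cv2.resize(a,(400,350)),cv2.resize(b,(400,350))]))"
```

```text
t 2.18 tcp [0.4736 0.2556 0.039 ] heading 80.0 q6 -1.11 F [ 0.4  0.5 -0.6] gap 50.1
shift [ 1.  -0.8  1. ] turn -0.0
```

View pics/c1.png

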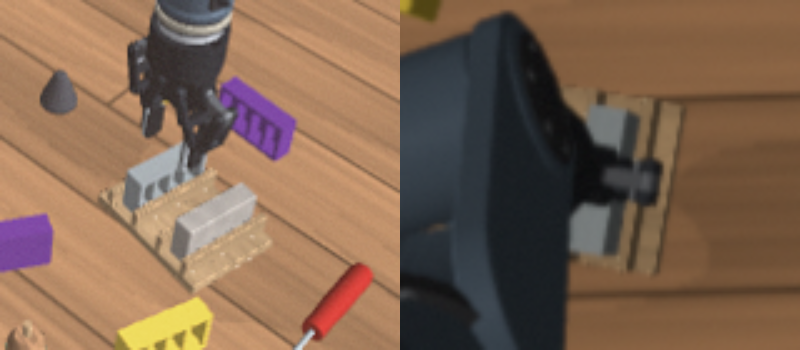

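The fingers straddle the middle of the mould, with one on each side. I'll close and lift.

Emit:
drive_tool --deltas '[[[0,0,0,0],[0,0,0,0],[0,0,0,0],[0,0,0,0],[0,0,0,0]]]' --jaw 0 --force 60

```text
t: 2.7
tcp_pos: [0.4739, 0.2556, 0.0393]
tool_rot: [0.087, 0.996, 0.0, 0.0]
force: [-0.8, -0.4, -0.3]
finger_gap: 0.003
gripper_force: 0.0
```

Emit:
drive_tool --deltas '[[[0,0,-12,0],[0,0,-30,0],[0,0,-50,0],[0,0,-65,0],[0,0,-65,0]]]'

```text
t: 3.12
tcp_pos: [0.476, 0.2563, 0.1069]
tool_rot: [0.087, 0.996, 0.001, 0.003]
force: [1.0, -0.2, 0.5]
finger_gap: 0.001
gripper_force: 0.0
```

```bash
python3 -c "
from h import *
plan([.57,.07,.1],91.2)"
```

```text
t 3.12 tcp [0.476  0.2563 0.1069] heading 79.99 q6 -1.11 F [ 1.  -0.2  0.5] gap 0.1
shift [-124.9 -167.2    7.2] turn -0.196
```

```bash
python3 -c "
from h import *
a=snap('scene','s2.png')[210:350,340:500];b=snap('top','t2.png')[210:310,150:270]
s=manip.sense();p=s['tcp_pos'];print(proj('scene',[p]),proj('top',[p]))
cv2.imwrite('pics/c2.png',np.hstack([cv2.resize(a,(400,350)),cv2.resize(b,(400,350))]))"
```

```text
[[407.71093957 262.59111931]] [[202.81366714 259.0523459 ]]
```

View pics/c2.png

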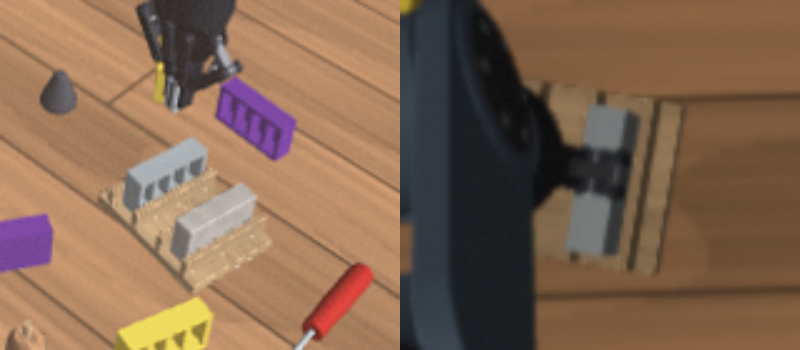

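The grasp missed: the mould is still in its slot. In the scene view the closed fingertips are near (410,252), while the reported TCP projects to (408,263), so I need to find where the fingertips really are.

```bash
python3 -c "
from h import *
s=manip.sense();p=s['tcp_pos']
P=[p,p+[0,0,.02],p+[0,0,.04],p-[0,.02,0],p+[.02,0,0]]
print(proj('scene',P).round(1).tolist(),proj('top',P).round(1).tolist())
a=cv2.imread('pics/s2.png')[200:290,360:460];b=cv2.imread('pics/t2.png')[230:290,160:240]
A=cv2.resize(a,(400,360),interpolation=2);B=cv2.resize(b,(400,300),interpolation=2)
for q in proj('scene',P[:3]): cv2.circle(A,tuple(int(v) for v in (q-[360,200])*4),3,(0,0,255),-1)
for q in proj('top',P[:3]): cv2.circle(B,tuple(int(v) for v in (q-[160,230])*5),3,(0,0,255),-1)
cv2.imwrite('pics/c3.png',np.hstack([A,cv2.copyMakeBorder(B,0,60,0,0,0)]))"
```

```text
[[407.7, 262.6], [408.7, 256.9], [409.7, 251.1], [401.5, 258.6], [402.7, 266.5]] [[202.8, 259.1], [200.2, 258.5], [197.5, 258.0], [212.5, 258.8], [202.8, 249.3]]
```

View pics/c3.png

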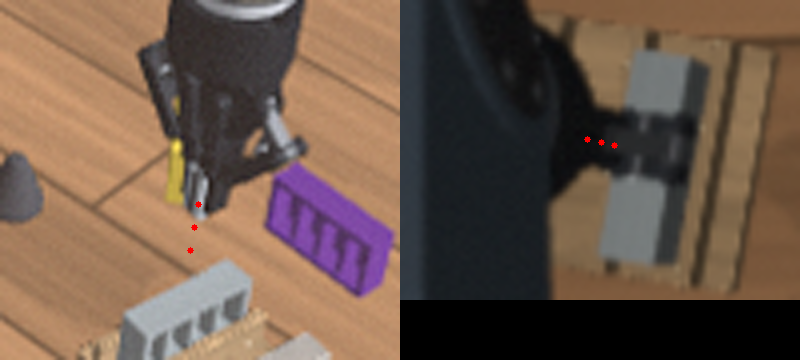

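```bash
python3 -c "
from h import *
print('open near finger tip', [(z,proj('scene',[[.478,.281,z]]).round(1).tolist(),proj('top',[[.469,.225,z]]).round(1).tolist(),proj('top',[[.467,.215,z]]).round(1).tolist()) for z in(.04,.055,.07,.1)])
# gripper silhouette in scene now: body edges
"
```

```text
open near finger tip [(0.04, [[411.4, 286.0]], [[224.6, 262.5]], [[229.2, 263.3]]), (0.055, [[412.2, 282.1]], [[223.1, 262.2]], [[227.7, 263.0]]), (0.07, [[412.9, 278.0]], [[221.5, 261.8]], [[226.2, 262.7]]), (0.1, [[414.4, 269.8]], [[218.2, 261.2]], [[223.1, 262.0]])]
```

The lateral position agrees in both views, but the real fingertips sit about 25–30 mm higher than the reported TCP. I'll reopen and go lower, watching the force.

Emit:
drive_tool --deltas '[[[2,0,0,0],[2,0,15,0],[2,0,35,0],[2,0,55,0],[2,0,68,0]]]' --jaw 50

```text
t: 3.63
tcp_pos: [0.4697, 0.2553, 0.0334]
tool_rot: [0.087, 0.996, -0.001, -0.002]
force: [-0.5, -0.6, -0.1]
finger_gap: 0.587
gripper_force: 0.0
```

Emit:
drive_tool --deltas '[[[0,0,6,0],[0,0,12,0],[0,0,18,0],[0,0,23,0],[0,0,23,0]]]'

```text
t: 4.05
tcp_pos: [0.4714, 0.2558, 0.0125]
tool_rot: [0.087, 0.996, -0.0, -0.0]
force: [-0.2, -0.0, 0.3]
finger_gap: 0.586
gripper_force: 0.0
```

```bash
python3 -c "
from h import *
plan([.4725,.2550,.014],80)"
```

```text
t 4.05 tcp [0.4714 0.2558 0.0125] heading 79.98 q6 -1.11 F [-0.2 -0.   0.3] gap 50.0
shift [-1.2 -0.6 -1.5] turn -0.0
```

Emit:
drive_tool --deltas '[[[0,0,0,0],[0,0,0,0],[0,0,0,0],[0,0,0,0],[0,0,0,0]]]' --jaw 0 --force 60

```text
t: 4.47
tcp_pos: [0.4721, 0.2557, 0.0138]
tool_rot: [0.087, 0.996, -0.0, 0.0]
force: [-1.1, -2.6, 5.3]
finger_gap: 0.258
gripper_force: 59.2
```

Gripped: the 22 mm gap fits the 24 mm block. Now I'll lift.

Emit:
drive_tool --deltas '[[[0,0,-12,0],[0,0,-30,0],[0,0,-50,0],[0,0,-70,0],[0,0,-80,0]]]'

```text
t: 4.88
tcp_pos: [0.472, 0.2564, 0.0943]
tool_rot: [0.087, 0.996, 0.001, 0.001]
force: [0.8, 0.2, -5.4]
finger_gap: 0.257
gripper_force: 60.2
```

```bash
python3 -c "
from h import *
plan([.57,.07,.09],91.2)
a=snap('scene','s4.png')[180:320,340:500];b=snap('top','t4.png')[210:310,150:270]
cv2.imwrite('pics/c4.png',np.hstack([cv2.resize(a,(400,350)),cv2.resize(b,(400,350))]))"
```

```text
t 4.88 tcp [0.472  0.2564 0.0943] heading 79.98 q6 -1.11 F [ 0.8  0.2 -5.4] gap 22.0
shift [-128.9 -166.5    4.2] turn -0.196
```

View pics/c4.png

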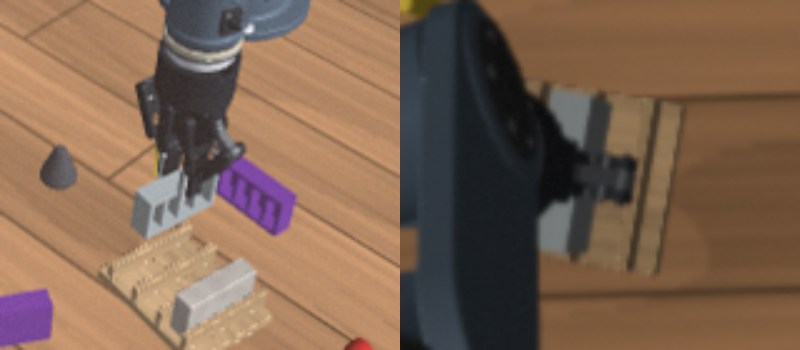

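The mould is held level and hollows-out; the stone is still in its slot. I'll carry it to open bench.

Emit:
drive_tool --deltas '[[[-20,-26,0,-0.04],[-45,-58,0,-0.08],[-70,-92,0,-0.12],[-95,-125,0,-0.16],[-120,-155,0,-0.196]]]'

```text
t: 5.4
tcp_pos: [0.5619, 0.0807, 0.0911]
tool_rot: [-0.012, 1.0, 0.0, -0.002]
force: [1.0, -0.5, -6.0]
finger_gap: 0.262
gripper_force: 60.5
```

Emit:
drive_tool --deltas '[[[0,0,15,0],[0,0,35,0],[0,0,55,0],[0,0,70,0],[0,0,70,0]]]'

```text
t: 5.82
tcp_pos: [0.5586, 0.0824, 0.0182]
tool_rot: [-0.01, 1.0, 0.0, -0.005]
force: [-1.3, 0.9, -4.4]
finger_gap: 0.262
gripper_force: 60.6
```

```bash
python3 -c "
from h import *
plan([.57,.07,.003],91.2)"
```

```text
t 5.82 tcp [0.5586 0.0824 0.0182] heading 91.17 q6 -1.64 F [-1.3  0.9 -4.4] gap 22.4
shift [-11.3 -12.6  15.1] turn -0.0
```

Emit:
drive_tool --deltas '[[[0,0,5,0],[0,0,10,0],[0,0,14,0],[0,0,15.5,0],[0,0,15.5,0]]]'

```text
t: 6.23
tcp_pos: [0.5631, 0.0826, 0.0077]
tool_rot: [-0.011, 1.0, 0.0, 0.0]
force: [-0.3, -0.2, -5.2]
finger_gap: 0.261
gripper_force: 60.7
```

Emit:
drive_tool --deltas '[[[0,0,1,0],[0,0,1.5,0],[0,0,1.5,0]]]'

```text
t: 6.48
tcp_pos: [0.5633, 0.0824, 0.0064]
tool_rot: [-0.011, 1.0, -0.0, 0.0]
force: [0.7, -0.5, -5.6]
finger_gap: 0.258
gripper_force: 60.7
```

Emit:
drive_tool --deltas '[[[0,0,1,0],[0,0,2,0],[0,0,3,0],[0,0,3.5,0],[0,0,3.5,0]]]'

```text
t: 6.9
tcp_pos: [0.5629, 0.0824, 0.0024]
tool_rot: [-0.011, 1.0, 0.0, -0.0]
force: [0.3, 0.5, -5.6]
finger_gap: 0.258
gripper_force: 60.7
```

Emit:
drive_tool --deltas '[[[0,0,1,0],[0,0,1,0]]]'

```text
t: 7.07
tcp_pos: [0.563, 0.0824, 0.0019]
tool_rot: [-0.011, 1.0, -0.0, -0.0]
force: [-1.0, -1.2, -3.6]
finger_gap: 0.259
gripper_force: 60.9
```

Standing on the bench. I'll release and rise clear, then push its top from the trough side with closed fingers so it falls on its back.

Emit:
drive_tool --deltas '[[[0,0,0,0],[0,0,0,0],[0,0,0,0]]]' --jaw 46

```text
t: 7.32
tcp_pos: [0.5639, 0.0824, 0.0023]
tool_rot: [-0.011, 1.0, -0.0, 0.001]
force: [-0.4, -0.5, -0.1]
finger_gap: 0.539
gripper_force: 0.0
```

Emit:
drive_tool --deltas '[[[0,0,-10,0],[0,0,-30,0],[0,0,-55,0],[0,0,-75,0],[0,0,-75,0]]]'

```text
t: 7.73
tcp_pos: [0.5666, 0.0824, 0.0815]
tool_rot: [-0.011, 1.0, -0.0, 0.005]
force: [0.3, -0.6, 0.1]
finger_gap: 0.539
gripper_force: 0.0
```

Emit:
drive_tool --deltas '[[[0,25,0,0],[0,55,0,0],[0,55,20,0],[0,55,45,0],[0,55,63,0]]]' --jaw 0

```text
t: 8.15
tcp_pos: [0.5615, 0.1382, 0.0129]
tool_rot: [-0.011, 1.0, -0.0, 0.0]
force: [-0.2, 0.5, -1.1]
finger_gap: 0.003
gripper_force: 0.0
```

```bash
python3 -c "
from h import *
plan([.563,.0824,.01],91.2)
a=snap('scene','s5.png')[180:320,300:460];b=snap('top','t5.png')[170:270,240:360]
cv2.imwrite('pics/c5.png',np.hstack([cv2.resize(a,(400,350)),cv2.resize(b,(400,350))]))"
```

```text
t 8.15 tcp [0.5615 0.1382 0.0129] heading 91.29 q6 -1.55 F [-0.2  0.5 -1.1] gap 0.2
shift [ -0.2 -55.8   2.9] turn 0.002
```

View pics/c5.png

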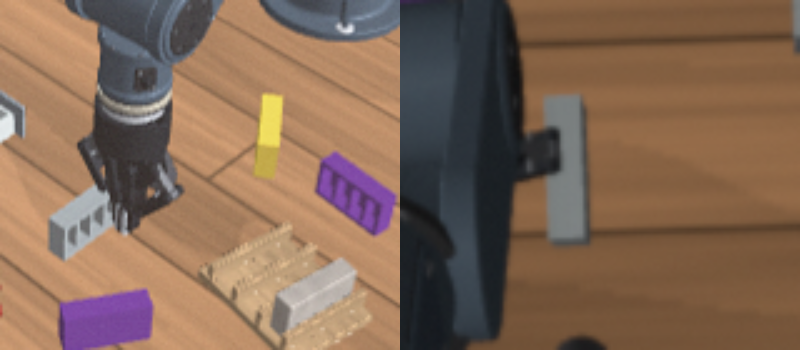

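The mould stands on its edge with the closed fingers beside its trough face, near scene crop (125,215). I'll push slowly.

Emit:
drive_tool --deltas '[[[0,-12,1,0],[0,-20,1,0],[0,-26,1,0],[0,-30,1,0],[0,-34,1,0]]]'

```text
t: 8.67
tcp_pos: [0.5634, 0.1023, 0.0136]
tool_rot: [-0.01, 1.0, -0.0, 0.001]
force: [-0.2, -0.2, -0.2]
finger_gap: -0.0
gripper_force: 0.0
```

Emit:
drive_tool --deltas '[[[0,-4,0,0],[0,-8,0,0],[0,-12,0,0],[0,-16,0,0],[0,-20,0,0]]]'

```text
t: 9.08
tcp_pos: [0.5638, 0.085, 0.0166]
tool_rot: [-0.01, 1.0, 0.001, 0.001]
force: [-5.4, 5.1, 30.6]
finger_gap: 0.003
gripper_force: 15.1
```

```bash
python3 -c "
from h import *
plan([.563,.0824,.01],91.2)
a=snap('scene','s6.png')[180:320,300:460];b=snap('top','t6.png')[170:270,240:360]
cv2.imwrite('pics/c6.png',np.hstack([cv2.resize(a,(400,350)),cv2.resize(b,(400,350))]))"
```

```text
t 9.08 tcp [0.5638 0.085  0.0166] heading 91.18 q6 -1.64 F [-5.4  5.1 30.6] gap 0.2
shift [ 0.8 -2.6  6.6] turn -0.0
```

View pics/c6.png

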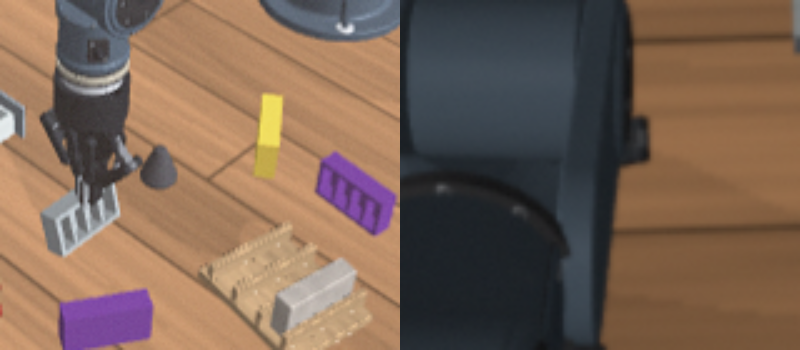

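The mould is tilting the right way, but the tip presses into its face (30 N up). I'll ease up and keep pushing.

Emit:
drive_tool --deltas '[[[0,0,-5,0],[0,-3,-9,0],[0,-8,-10,0],[0,-13,-10,0],[0,-18,-10,0]]]'

```text
t: 9.6
tcp_pos: [0.5632, 0.0647, 0.0222]
tool_rot: [-0.011, 1.0, -0.0, -0.0]
force: [0.1, 0.3, -0.1]
finger_gap: 0.001
gripper_force: 0.0
```

```bash
python3 -c "
from h import *
plan([.563,.0824,.01],91.2)
a=snap('scene','s7.png')[180:320,280:440]
cv2.imwrite('pics/c7.png',cv2.resize(a,(480,420)))"
```

```text
t 9.6 tcp [0.5632 0.0647 0.0222] heading 91.21 q6 -1.67 F [ 0.1  0.3 -0.1] gap 0.1
shift [-0.2 17.7 12.2] turn 0.0
```

View pics/c7.png

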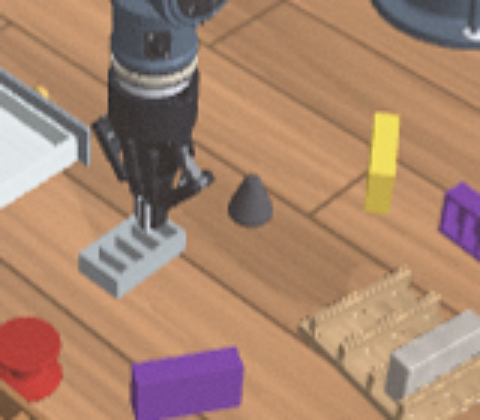

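The mould now lies flat, hollows up, with no force on the tool. I'll rise and move aside to locate it numerically; my ten pictures are used up.

Emit:
drive_tool --deltas '[[[0,0,-20,0],[0,0,-45,0],[0,0,-70,0],[0,30,-80,0],[0,65,-80,0]]]' --jaw 75

```text
t: 10.07
tcp_pos: [0.5648, 0.1288, 0.1051]
tool_rot: [-0.008, 1.0, -0.0, 0.003]
force: [1.3, 0.2, 0.2]
finger_gap: 0.709
gripper_force: 0.0
```

Emit:
drive_tool --deltas '[[[0,30,0,0],[0,60,0,0],[0,90,0,0],[0,90,0,0]]]'

```text
t: 10.4
tcp_pos: [0.5595, 0.225, 0.1021]
tool_rot: [-0.013, 1.0, 0.001, -0.0]
force: [-1.2, 0.1, -0.7]
finger_gap: 0.871
gripper_force: 0.0
```

```bash
cat > find.py <<'E'
from h import *
def grey(im,x0,x1,y0,y1,lo=75):
    im=im.astype(int);q=(np.ptp(im,axis=2)<22)&(im.max(2)>lo);m=np.zeros(q.shape,np.uint8);m[y0:y1,x0:x1]=q[y0:y1,x0:x1]
    m=cv2.morphologyEx(m,cv2.MORPH_CLOSE,np.ones((5,5)))
    return sorted(cv2.findContours(m,0,2)[0],key=cv2.contourArea)[::-1]
if __name__=='__main__':
    im=snap('top','t8.png');sc=snap('scene','s8.png')
    for n,i,w in(('top',im,(265,345,190,262)),('scene',sc,(290,362,240,300))):
        for c in grey(i,*w)[:2]:
            if cv2.contourArea(c)<40: continue
            r=cv2.minAreaRect(c);B=cv2.boxPoints(r);P=onplane(n,B,.024)
            print(n,r,P.mean(0).round(4),P[:,:2].round(4).tolist(),cv2.boundingRect(c))
            if n=='scene':print(onplane(n,cv2.approxPolyDP(c,2,True)[:,0],.024)[:,:2].round(3).tolist())
    plan([.563,.05,.08],91.2)
E
python3 find.py
```

```text
top ((307.00311279296875, 218.5553741455078), (40.71499252319336, 22.243478775024414), 86.8201675415039) [0.5629 0.0438 0.024 ] [[0.6079, 0.0702], [0.6093, 0.0204], [0.5179, 0.0177], [0.5165, 0.067]] (296, 198, 24, 42)
scene ((323.6748352050781, 263.23846435546875), (19.783802032470703, 35.32053756713867), 53.746158599853516) [0.5699 0.0529 0.024 ] [[0.6172, 0.0223], [0.5024, 0.0174], [0.5248, 0.0849], [0.6352, 0.0868]] (306, 249, 36, 30)
[[0.519, 0.026], [0.611, 0.025], [0.621, 0.036], [0.621, 0.082], [0.534, 0.083], [0.52, 0.069]]
t 10.5 tcp [0.5595 0.221  0.1018] heading 91.35 q6 -1.4 F [0.3 0.1 0.3] gap 74.9
shift [   0.4 -171.    21.9] turn 0.003
```

Emit:
drive_tool --deltas '[[[0,-35,0,0],[0,-70,0,0],[0,-105,0,0],[0,-140,0,0],[0,-170,0,-0.003]]]' --jaw 67

```text
t: 10.92
tcp_pos: [0.5631, 0.0467, 0.1022]
tool_rot: [-0.011, 1.0, -0.0, -0.001]
force: [0.3, -0.1, 0.3]
finger_gap: 0.785
gripper_force: 0.0
```

Emit:
drive_tool --deltas '[[[0,-5,0,0],[0,-5,20,0],[0,-5,40,0],[0,-5,50,0],[0,-5,50,0]]]'

```text
t: 11.33
tcp_pos: [0.5614, 0.0449, 0.0502]
tool_rot: [-0.011, 1.0, 0.0, -0.003]
force: [-0.4, -0.6, -0.1]
finger_gap: 0.786
gripper_force: 0.0
```

```bash
python3 -c "
from h import *
plan([.563,.0438,.0],91.7)"
```

```text
t 11.33 tcp [0.5614 0.0449 0.0502] heading 91.3 q6 -1.71 F [-0.4 -0.6 -0.1] gap 67.1
shift [-1.9 -1.2 50.2] turn -0.007
```

Emit:
drive_tool --deltas '[[[0,-1,20,-0.007],[0,-1,38,-0.007],[0,-1,48,-0.007],[0,-1,52,-0.007],[0,-1,52,-0.007]]]'

```text
t: 11.75
tcp_pos: [0.5634, 0.0446, 0.0001]
tool_rot: [-0.016, 1.0, 0.0, -0.001]
force: [0.2, 0.9, -0.0]
finger_gap: 0.783
gripper_force: 0.0
```

Emit:
drive_tool --deltas '[[[0,0,4,0],[0,0,8,0],[0,0,11,0],[0,0,11,0],[0,0,11,0]]]'

```text
t: 12.17
tcp_pos: [0.5639, 0.0444, -0.0103]
tool_rot: [-0.016, 1.0, -0.0, 0.0]
force: [-0.4, -0.5, 0.1]
finger_gap: 0.787
gripper_force: 0.0
```

```bash
python3 -c "
from h import *
plan([.563,.0438,.0],91.7)
s=manip.sense();im=snap('scene','s9.png')
# near fingertip estimate: dark pixels column range around expected finger line (y+ side)
P=s['tcp_pos']+np.array([0,.037,0])
for dz in(.0,.01,.02,.03,.04): print(dz,proj('scene',[P+[0,0,dz]]).round(1).tolist(), im[tuple(proj('scene',[P+[0,0,dz]]).round().astype(int)[0][::-1])].tolist())
"
```

```text
t 12.17 tcp [ 0.5639  0.0444 -0.0103] heading 91.79 q6 -1.72 F [-0.4 -0.5  0.1] gap 67.2
shift [  0.9  -0.6 -10.3] turn 0.002
0.0 [[332.6, 275.9]] [112, 148, 196]
0.01 [[332.7, 273.4]] [108, 147, 194]
0.02 [[332.8, 270.8]] [106, 142, 190]
0.03 [[332.8, 268.3]] [180, 180, 179]
0.04 [[332.9, 265.7]] [210, 201, 197]
```

Emit:
drive_tool --deltas '[[[0,0,3,0],[0,0,5,0],[0,0,7,0],[0,0,8,0],[0,0,8,0]]]'

```text
t: 12.63
tcp_pos: [0.5636, 0.0444, -0.0187]
tool_rot: [-0.016, 1.0, 0.0, -0.0]
force: [0.4, 0.0, 0.8]
finger_gap: 0.788
gripper_force: 0.0
```

Emit:
drive_tool --deltas '[[[0,0,1,0],[0,0,2,0],[0,0,3,0],[0,0,3,0]]]'

```text
t: 12.97
tcp_pos: [0.5637, 0.0444, -0.0216]
tool_rot: [-0.016, 1.0, 0.0, -0.0]
force: [-0.1, 0.3, 0.7]
finger_gap: 0.785
gripper_force: 0.0
```

Emit:
drive_tool --deltas '[[[0,0,0,0],[0,0,0,0],[0,0,0,0],[0,0,0,0]]]' --jaw 0 --force 60

```text
t: 13.3
tcp_pos: [0.5639, 0.0442, -0.0208]
tool_rot: [-0.016, 1.0, -0.0, 0.0]
force: [-1.4, -0.5, 6.8]
finger_gap: 0.559
gripper_force: 61.7
```

Emit:
drive_tool --deltas '[[[0,0,-5,0],[0,0,-10,0],[0,0,-15,0],[0,0,-15,0]]]'

```text
t: 13.63
tcp_pos: [0.5641, 0.0445, -0.0059]
tool_rot: [-0.016, 1.0, -0.0, 0.0]
force: [1.5, 0.1, -6.0]
finger_gap: 0.557
gripper_force: 63.3
```

```bash
python3 - <<'E'
from h import *
im=cv2.imread('pics/t8.png')
h=cv2.cvtColor(im,cv2.COLOR_BGR2HSV)
for u in (385,420): print(u,[(v,im[v,u].tolist()) for v in range(176,186)],[(v,im[v,u].tolist()) for v in range(228,250)])
for v in (170,210,): print(v,[(u,int(im[v,u].mean())) for u in list(range(354,376))+list(range(432,454))])
m=np.zeros(h.shape[:2],np.uint8);m[236:258,390:420]=((h[...,1]>150)&(h[...,0]>12)&(h[...,0]<30))[236:258,390:420]
print([(c[:,0].min(0).tolist(),c[:,0].max(0).tolist()) for c in cv2.findContours(m,0,2)[0]])
E
```

```text
385 [(176, [125, 125, 119]), (177, [124, 123, 119]), (178, [122, 122, 117]), (179, [127, 127, 123]), (180, [157, 160, 154]), (181, [167, 171, 165]), (182, [168, 172, 166]), (183, [167, 171, 165]), (184, [170, 173, 168]), (185, [171, 175, 169])] [(228, [170, 172, 167]), (229, [171, 173, 168]), (230, [170, 173, 168]), (231, [169, 172, 166]), (232, [169, 172, 167]), (233, [170, 173, 168]), (234, [173, 177, 170]), (235, [172, 175, 170]), (236, [170, 173, 168]), (237, [173, 176, 171]), (238, [167, 169, 164]), (239, [140, 138, 133]), (240, [118, 114, 108]), (241, [103, 101, 98]), (242, [78, 94, 105]), (243, [83, 103, 120]), (244, [70, 93, 119]), (245, [59, 86, 117]), (246, [59, 86, 120]), (247, [60, 87, 122]), (248, [61, 90, 123]), (249, [60, 89, 123])]
420 [(176, [123, 122, 118]), (177, [122, 121, 117]), (178, [124, 126, 121]), (179, [161, 163, 159]), (180, [168, 171, 166]), (181, [169, 172, 166]), (182, [170, 172, 167]), (183, [171, 175, 169]), (184, [171, 174, 168]), (185, [168, 172, 165])] [(228, [170, 173, 167]), (229, [170, 173, 168]), (230, [171, 174, 169]), (231, [172, 174, 169]), 
[... 796 characters left out ...]
 (442, 121), (443, 122), (444, 121), (445, 122), (446, 121), (447, 122), (448, 120), (449, 110), (450, 89), (451, 88), (452, 88), (453, 87)]
210 [(354, 109), (355, 109), (356, 109), (357, 108), (358, 108), (359, 109), (360, 108), (361, 107), (362, 107), (363, 107), (364, 107), (365, 111), (366, 138), (367, 162), (368, 168), (369, 167), (370, 167), (371, 167), (372, 167), (373, 168), (374, 168), (375, 169), (432, 169), (433, 168), (434, 167), (435, 157), (436, 147), (437, 151), (438, 159), (439, 145), (440, 115), (441, 103), (442, 102), (443, 100), (444, 101), (445, 101), (446, 101), (447, 101), (448, 102), (449, 101), (450, 101), (451, 100), (452, 100), (453, 101)]
[([400, 243], [407, 250])]
```

Emit:
drive_tool --deltas '[[[0,0,-20,0],[0,0,-45,0],[0,0,-70,0],[0,0,-95,0],[0,0,-105,0]]]'

```text
t: 14.05
tcp_pos: [0.5655, 0.0444, 0.1015]
tool_rot: [-0.016, 1.0, -0.0, 0.002]
force: [1.1, -1.3, -4.2]
finger_gap: 0.555
gripper_force: 64.8
```

```bash
python3 - <<'E'
from h import *
f=lambda uv,z:onplane('top',uv,z)[:,:2].round(4).tolist()
print('panel front',f([[385,241.8],[420,240.9]],.053),'back',f([[385,238.7],[420,237.8]],.053))
print('cab front',f([[385,179.4],[420,178.4]],.063),'cab sides',f([[357.3,170],[449.5,170]],.063))
print('tray outer',f([[365.8,210],[439.8,210]],.036),'knob tip',f([[403.5,250]],.03))
plan([.57,-.165,.1],91.2)
E
```

```text
panel front [[0.5035, -0.1241], [0.5034, -0.1988]] back [[0.5102, -0.1244], [0.5101, -0.1991]]
cab front [[0.6375, -0.1282], [0.6372, -0.203]] cab sides [[0.66, -0.0694], [0.6534, -0.2665]]
tray outer [[0.5763, -0.0866], [0.5714, -0.2477]] knob tip [[0.4864, -0.1661]]
t 14.05 tcp [0.5655 0.0444 0.1015] heading 91.8 q6 -1.72 F [ 1.1 -1.3 -4.2] gap 47.4
shift [   2.1 -209.4    1.6] turn 0.01
```

Emit:
drive_tool --deltas '[[[0,-30,0,0],[0,-70,0,0.01],[0,-110,0,0.02],[0,-150,0,0.02],[1,-185,0,0.02]]]'

```text
t: 14.47
tcp_pos: [0.5682, -0.1426, 0.0977]
tool_rot: [-0.006, 1.0, -0.0, -0.0]
force: [-0.1, 0.2, -6.1]
finger_gap: 0.556
gripper_force: 64.8
```

Emit:
drive_tool --deltas '[[[0,-14,0,0],[0,-22,0,0],[0,-26,15,0],[0,-26,30,0],[0,-26,30,0]]]'

```text
t: 14.88
tcp_pos: [0.5657, -0.1643, 0.0653]
tool_rot: [-0.006, 1.0, 0.002, -0.004]
force: [-1.3, 0.4, -6.0]
finger_gap: 0.554
gripper_force: 64.8
```

```bash
python3 -c "
from h import *
plan([.571,-.167,-.008],90.5)"
```

```text
t 14.88 tcp [ 0.5657 -0.1643  0.0653] heading 90.64 q6 -2.05 F [-1.3  0.4 -6. ] gap 47.3
shift [-5.8 -3.1 73.2] turn 0.002
```

Emit:
drive_tool --deltas '[[[-2,-2,15,0],[-2,-2,35,0],[-2,-2,50,0],[-2,-2,58,0],[-2,-2,58,0]]]'

```text
t: 15.3
tcp_pos: [0.5693, -0.1665, 0.0088]
tool_rot: [-0.006, 1.0, 0.001, -0.002]
force: [0.0, 0.6, -5.4]
finger_gap: 0.558
gripper_force: 64.8
```

Emit:
drive_tool --deltas '[[[0,0,4,0],[0,0,8,0],[0,0,11,0],[0,0,12,0],[0,0,12,0]]]'

```text
t: 15.72
tcp_pos: [0.571, -0.1685, -0.0012]
tool_rot: [-0.006, 1.0, -0.0, 0.0]
force: [-0.2, 0.6, -6.0]
finger_gap: 0.555
gripper_force: 64.8
```

Down another 9 mm or so, watching for contact.

Emit:
drive_tool --deltas '[[[0,0,2,0],[0,0,4,0],[0,0,6,0],[0,0,7,0],[0,0,7,0]]]'

```text
t: 16.13
tcp_pos: [0.5706, -0.1684, -0.0087]
tool_rot: [-0.006, 1.0, 0.0, -0.0]
force: [-1.0, 0.2, -7.6]
finger_gap: 0.557
gripper_force: 64.8
```

Emit:
drive_tool --deltas '[[[0,0,1,0],[0,0,2,0],[0,0,2,0]]]'

```text
t: 16.38
tcp_pos: [0.5708, -0.1685, -0.0105]
tool_rot: [-0.006, 1.0, 0.0, -0.0]
force: [-0.2, -0.1, -5.0]
finger_gap: 0.557
gripper_force: 64.8
```

Emit:
drive_tool --deltas '[[[0,0,0.5,0],[0,0,1.5,0],[0,0,1.5,0]]]'

```text
t: 16.63
tcp_pos: [0.5715, -0.1685, -0.0108]
tool_rot: [-0.006, 1.0, -0.0, 0.001]
force: [-0.5, 1.9, 2.9]
finger_gap: 0.559
gripper_force: 65.7
```

Contact with the drawer floor. I'll release, wait and rise.

Emit:
drive_tool --deltas '[[[0,0,0,0],[0,0,0,0],[0,0,0,0],[0,0,0,0],[0,0,0,0]]]' --jaw 66

```text
t: 17.05
tcp_pos: [0.5711, -0.1687, -0.0118]
tool_rot: [-0.006, 1.0, -0.0, 0.0]
force: [-0.3, 0.6, 0.9]
finger_gap: 0.775
gripper_force: 0.0
```

Emit:
drive_tool --deltas '[[[0,0,-10,0],[0,0,-30,0],[0,0,-60,0],[0,0,-90,0],[0,0,-115,0]]]'

```text
t: 17.47
tcp_pos: [0.5713, -0.1687, 0.1056]
tool_rot: [-0.006, 1.0, -0.0, 0.001]
force: [-0.2, -0.4, 1.3]
finger_gap: 0.766
gripper_force: 0.0
```

Emit:
drive_tool --deltas '[[[30,0,0,0],[70,0,0,0],[100,0,0,0],[120,0,0,0],[120,0,0,0]]]' --jaw 0

```text
t: 17.88
tcp_pos: [0.4458, -0.168, 0.1035]
tool_rot: [-0.005, 1.0, 0.001, -0.003]
force: [-1.1, 0.8, -0.3]
finger_gap: 0.059
gripper_force: 0.0
```

```bash
python3 - <<'E'
from find import *
im=snap('top','t10.png');sc=snap('scene','s10.png')
plan([.455,-.1665,.02],90.5)
# mould vs white tray: blue-grey darker? print rows across scene at predicted mould corners
C=np.array([.570,-.168,.034])
print('pred scene',proj('scene',[C+[a,b,0] for a in(-.045,.045) for b in(-.025,.025)]).round().tolist())
for n,i,w in(('scene',sc,(225,310,190,260)),('top',im,(368,436,182,236))):
    q=i[w[2]:w[3],w[0]:w[1]].astype(int);m=(np.ptp(q,axis=2)<22)&(q.max(2)>60)&(q.max(2)<(150 if n=='top' else 195))
    mm=np.zeros(i.shape[:2],np.uint8);mm[w[2]:w[3],w[0]:w[1]]=m
    for c in sorted(cv2.findContours(cv2.morphologyEx(mm,3,np.ones((3,3))),0,2)[0],key=cv2.contourArea)[::-1][:3]:
        r=cv2.minAreaRect(c);P=onplane(n,cv2.boxPoints(r),.034);print(n,cv2.contourArea(c),r,P.mean(0).round(3),P[:,:2].round(3).tolist())
E
```

```text
t 17.98 tcp [ 0.4513 -0.1704  0.104 ] heading 90.58 q6 -2.17 F [ 0.1 -0.  -0.1] gap -0.1
shift [-3.6  3.9 84. ] turn 0.001
pred scene [[277.0, 212.0], [288.0, 219.0], [254.0, 225.0], [265.0, 233.0]]
scene 2607.0 ((267.0, 227.0), (64.0, 84.0), 90.0) [ 0.586 -0.168  0.034] [[0.59, -0.37], [0.4, -0.187], [0.596, 0.021], [0.761, -0.138]]
top 1030.0 ((412.69622802734375, 212.99301147460938), (44.36457443237305, 44.57872009277344), 87.95458984375) [ 0.567 -0.189  0.034] [[0.616, -0.141], [0.616, -0.238], [0.518, -0.237], [0.518, -0.14]]
top 12.0 ((433.0, 231.5), (7.0, 4.0), 90.0) [ 0.525 -0.231  0.034] [[0.533, -0.227], [0.532, -0.236], [0.517, -0.235], [0.517, -0.226]]
```

The mould lies at about (0.570, -0.168) in the drawer, matching the prediction. Next I'll lower the closed fingers in front of the knob.

Emit:
drive_tool --deltas '[[[0,4,25,0],[0,4,55,0],[0,4,80,0],[0,4,100,0],[0,4,100,0]]]'

```text
t: 18.4
tcp_pos: [0.4511, -0.1654, 0.0001]
tool_rot: [-0.006, 1.0, 0.001, -0.002]
force: [0.1, -0.0, -0.6]
finger_gap: -0.001
gripper_force: 0.0
```

Emit:
drive_tool --deltas '[[[0,0,6,0],[0,0,12,0],[0,0,12,0]]]'

```text
t: 18.65
tcp_pos: [0.4518, -0.1662, -0.0089]
tool_rot: [-0.006, 1.0, -0.0, 0.001]
force: [0.6, 0.5, 0.8]
finger_gap: -0.0
gripper_force: 0.0
```

```bash
python3 -c "
from h import *
plan([.475,-.1665,-.011],90.5)"
```

```text
t 18.65 tcp [ 0.4518 -0.1662 -0.0089] heading 90.66 q6 -2.17 F [0.6 0.5 0.8] gap -0.0
shift [-23.2  -0.5   2.2] turn 0.003
```

Emit:
drive_tool --deltas '[[[-6,0,0,0],[-12,0,0,0],[-18,0,0,0],[-24,0,0,0],[-30,0,0,0]]]'

```text
t: 19.07
tcp_pos: [0.4814, -0.1655, -0.0084]
tool_rot: [-0.006, 1.0, -0.0, -0.0]
force: [-1.8, -0.9, -0.3]
finger_gap: -0.002
gripper_force: 0.7
```

Emit:
drive_tool --deltas '[[[-6,0,0,0],[-12,0,0,0],[-18,0,0,0],[-24,0,0,0],[-30,0,0,0]]]'

```text
t: 19.48
tcp_pos: [0.5114, -0.1652, -0.0089]
tool_rot: [-0.006, 1.0, 0.0, -0.0]
force: [-2.4, -0.8, 1.2]
finger_gap: 0.001
gripper_force: 0.7
```

```bash
python3 -c "
from h import *
plan([.611,-.1675,-.011],90.5)
im=snap('top','t11.png')
print([int(im[v,385].mean()) for v in range(176,245,2)],[int(im[v,427].mean()) for v in range(176,245,2)])"
```

```text
t 19.48 tcp [ 0.5114 -0.1652 -0.0089] heading 90.64 q6 -2.1 F [-2.4 -0.8  1.2] gap 0.1
shift [-99.6  -3.5   2.1] turn 0.003
[127, 126, 165, 176, 175, 177, 177, 176, 175, 176, 175, 175, 161, 53, 39, 38, 40, 40, 42, 44, 45, 46, 48, 51, 52, 53, 57, 58, 57, 56, 54, 52, 49, 46, 43] [126, 137, 172, 174, 174, 172, 171, 172, 176, 113, 42, 44, 47, 54, 58, 61, 66, 68, 72, 75, 79, 82, 83, 83, 83, 63, 38, 39, 39, 41, 42, 43, 46, 48, 49]
```

Emit:
drive_tool --deltas '[[[-7,0,0,0],[-14,-1,0,0],[-21,-1,0,0],[-28,-2,0,0],[-35,-2,0,0]]]'

```text
t: 19.95
tcp_pos: [0.5464, -0.1666, -0.0091]
tool_rot: [-0.006, 1.0, 0.0, -0.0]
force: [-1.3, 0.3, -1.0]
finger_gap: -0.003
gripper_force: 0.7
```

Emit:
drive_tool --deltas '[[[-7,0,0,0],[-14,0,0,0],[-21,0,0,0],[-28,0,0,0],[-35,0,0,0]]]'

```text
t: 20.37
tcp_pos: [0.5816, -0.1666, -0.0089]
tool_rot: [-0.006, 1.0, -0.0, 0.0]
force: [-1.0, -1.1, -0.4]
finger_gap: -0.0
gripper_force: 0.8
```

Emit:
drive_tool --deltas '[[[-4,0,0,0],[-8,0,0,0],[-11,0,0,0],[-14,0,0,0],[-16,0,0,0]]]'

```text
t: 20.78
tcp_pos: [0.5926, -0.1665, -0.0087]
tool_rot: [-0.006, 1.0, 0.0, -0.005]
force: [-12.8, -4.5, 9.1]
finger_gap: 0.002
gripper_force: 6.4
```

At the catch. I'll push firmly.

Emit:
drive_tool --deltas '[[[-2,0,0,0],[-4,0,0,0],[-6,0,0,0],[-7,0,0,0]]]'

```text
t: 21.12
tcp_pos: [0.6023, -0.1667, -0.0086]
tool_rot: [-0.005, 1.0, 0.0, -0.001]
force: [-0.5, 0.1, 0.1]
finger_gap: 0.001
gripper_force: 0.5
```

Emit:
drive_tool --deltas '[[[-1,0,0,0],[-3,0,0,0],[-4,0,0,0],[-4,0,0,0]]]'

```text
t: 21.45
tcp_pos: [0.6029, -0.1664, -0.0087]
tool_rot: [-0.006, 1.0, 0.0, -0.005]
force: [-12.2, -4.3, 8.8]
finger_gap: 0.002
gripper_force: 6.1
```

Emit:
drive_tool --deltas '[[[6,0,0,0],[20,0,0,0],[45,0,0,0],[75,0,0,0],[100,0,0,0]]]'

```text
t: 21.87
tcp_pos: [0.5078, -0.1671, -0.0086]
tool_rot: [-0.006, 1.0, -0.0, 0.001]
force: [-0.6, -0.1, -0.5]
finger_gap: -0.001
gripper_force: 0.0
```

Emit:
drive_tool --deltas '[[[0,30,-20,0],[0,65,-50,0],[0,105,-80,0],[0,140,-95,0],[0,175,-100,0]]]'

```text
t: 22.28
tcp_pos: [0.5092, 0.0064, 0.0936]
tool_rot: [-0.005, 1.0, -0.0, 0.004]
force: [1.4, 1.3, -0.4]
finger_gap: 0.001
gripper_force: 0.0
```

Emit:
drive_tool --deltas '[[[0,30,0,0],[0,60,0,0],[0,60,0,0]]]'

```text
t: 22.53
tcp_pos: [0.5057, 0.0708, 0.0915]
tool_rot: [-0.008, 1.0, 0.001, 0.002]
force: [-0.3, -0.1, -0.3]
finger_gap: -0.004
gripper_force: 0.0
```

```bash
python3 - <<'E'
from h import *
im=snap('top','t12.png');h=cv2.cvtColor(im,cv2.COLOR_BGR2HSV)
print(manip.sense()['t'])
for u in(385,420):print(u,[(v,int(im[v,u].mean())) for v in range(174,196)])
m=np.zeros(h.shape[:2],np.uint8);m[170:215,385:425]=((h[...,1]>150)&(h[...,0]>12)&(h[...,0]<30))[170:215,385:425]
for c in cv2.findContours(m,0,2)[0]:
    a,b=c[:,0].min(0),c[:,0].max(0)
    if cv2.contourArea(c)>8: print(a,b,'knob tip',onplane('top',[[(a[0]+b[0])/2,b[1]]],.03))
# drift of others vs start
i0=cv2.imread('pics/t0.png')
for n,(x0,x1,y0,y1) in dict(weight=(280,310,260,290),spool=(270,310,128,168),rack=(158,238,228,290),flt=(182,210,138,164),drv=(108,130,200,296),lures=(495,550,175,258)).items():
    print(n,int((cv2.absdiff(im,i0)[y0:y1,x0:x1].max(2)>40).sum()))
E
```

```text
22.5833
385 [(174, 124), (175, 125), (176, 126), (177, 125), (178, 121), (179, 104), (180, 106), (181, 105), (182, 76), (183, 85), (184, 108), (185, 97), (186, 94), (187, 102), (188, 101), (189, 99), (190, 96), (191, 96), (192, 99), (193, 102), (194, 104), (195, 105)]
420 [(174, 123), (175, 124), (176, 125), (177, 121), (178, 102), (179, 105), (180, 107), (181, 72), (182, 65), (183, 66), (184, 69), (185, 88), (186, 100), (187, 103), (188, 104), (189, 100), (190, 95), (191, 96), (192, 99), (193, 100), (194, 102), (195, 104)]
[398 185] [405 192] knob tip [[ 0.61500793 -0.16705912  0.03      ]]
weight 595
spool 0
rack 1321
flt 0
drv 0
lures 0
```

The knob has moved 129 mm and no tray shows between the unit and the front panel, so the drawer is home. The arm is clear, so I'm handing in.

```bash
python3 -c "
from station import manip
print(manip.sign_off())"
```

```text
the job is handed in; nothing more can be done
None
```

I laid the mould flat on the bench with its hollows up, moved it into the drawer and pushed the drawer home past its catch. I then handed the job in at about 22.6 s; no verdict came back, and with the drawer shut I couldn't check the mould inside it.

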